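# Index the sample carousel three clicks from its home stop and start the reading

## Robot

A 6-joint arm with a two-finger parallel gripper is mounted at the origin on the work surface. World frame = base frame: x ahead of the robot, y to its left, z up, the work surface at z = 0. Lengths are in mm, angles in degrees, forces in N, time in s.
With the tool pointing down it reaches from about 275 to 825 mm from the base axis. Payload 4.9 kg.
Tool frame: the origin (TCP) lies on the centre line of the jaws, within the pads' length; the fingertips stand tcp_to_tips ahead of it and the grasp point (between the pads) lies 6 mm ahead of it (tcp_to_tips is the distance from the TCP to the fingertips, in mm); z points along the fingers, y is the line along which they close (so a half turn about z gives the same grasp; the last joint's range is limited). The gripper opens to 85 mm and grips with 20 to 120 N. Pads are 22 mm wide; open, the fingers measure 114 mm over their backs; the gripper's body (76 mm by 85 mm) begins 54 mm behind the grasp point. The pads swing forward as they close: fully open they stand 13 mm farther back than shut.
Start: joints at [64.332, 18.69, -11.035, 60.275, 0, 82.311], TCP at [169.766, 523.162, 256.281] pointing down, gripper open.
Joint ranges: [-152.03, 152.03], [-55.5, 102.48], [-74.3, 77.21], [-110.64, 120.58], [-84.22, 78.4], [-180, 180]. Speed limits (degrees/s): [147.25, 147.25, 180, 180, 180, 180].

## Interface

Orientations are given as [roll, pitch, yaw] about the fixed x, y, z axes, in that order (R = Rz(yaw) Ry(pitch) Rx(roll)).
In Python, from rig import * gives the robot as it stands.
- The arm moves only by the tool jog_arm, never from a script. Its argument "series" is a list of rows, each an object of numbers: "gripper": the closure, from -1 (fully open) to 1 (shut); "tx", "ty", "tz": the shift along the tool's x, y, z in mm; "rx", "ry", "rz": the turn, a rotation vector about the tool's x, y, z in rad. In form: [{"gripper": .., "tx": .., "ty": .., "tz": .., "rx": .., "ry": .., "rz": ..}, ...]. A call has 1 to 20 rows; each row shifts and turns the commanded pose from where the row before left it, along the tool's axes as they then stand; what a row does not reach is not made up. A row lasts 1/10 s, in which the tool goes at most 50 mm and 8.59 degrees, less where a joint would pass 70% of its speed; a pose out of reach is approached as far as the arm can. A call is refused whole if a number of a shift passes 50 or a number of a turn 0.15, either way. A call with a gripper value outside its range is refused whole. The fingers move at their own pace and stop on an object; the grip force is fixed at half the most. Time passes only in rows, so rows that do not move let the fingers close. It gives the time, the measured TCP pose, the force, the opening and the grip force at its end, in the units of the state.
- observe(): the state, without advancing time (a new reading comes with each control period).
- capture(name): name is "scene" or "top" or "wrist"; returns a dict with "color" (480x640x3 uint8, blue, green, red), "z_map" (480x640 float32, mm along the optical axis (not along the pixel's ray), 0 where there is no reading), "mtx" (3x3 intrinsics, pixels), "world_from_camera" (4x4, takes a point from camera to world coordinates); the wrist camera has in their place "T_tool_cam" (4x4, takes a point from camera to tool coordinates, whose origin is the TCP and whose axes are the flange's). Camera axes: x right, y down, z forward; pixel columns grow to the right and rows downward; lengths in mm; the calibration is good to about 2 mm. A picture is of the moment at which its call begins: read the wrist's pose just before it.
- finish_job(): hands the job in; it is judged then, once.
The state is a dict: "time": time; "joints": joint angles; "joint_velocities": joint speeds; "effort": joint torques, N m; "eef_pos": TCP position; "orientation": TCP orientation; "force": force on the tool from outside, world axes, zero at the start; "wrist_torque": the same for the moment, N m; "finger_gap": finger opening in mm; "grip_force": force on a finger pad.
Only numpy, scipy, OpenCV 4.12 (cv2) and the standard library are available. Lean on these libraries where they do the work, as an engineer would, in place of code of your own. Each camera call takes 0.05 s, during which the arm holds its last target. There are 200 camera calls.

## Task

Zero the analyser's sample carousel by turning it counter-clockwise (seen from above) by its orange pin until it bears firmly, with about 13 N at the pin and never over 20 N, against its home stop, and keep it pressed there for about half a second. Then turn it clockwise exactly three clicks from the home click, one at a time, letting it come to rest in each, so that the yellow-capped tube stands before the reader, and press the green start key fully down and let it come back up. Leave the other things on the table where they are.

Things in the scene. Friction and masses are not known exactly. Their poses are not given: they have to be found in the camera images.
- analyser: white benchtop analyser, fixed. Origin on the table exactly under the carousel's vertical axis, z up. In its frame (mm) the housing spans x -105..125, y -100..160, top 50 above the table; black reader block x 93..123, y -25..25, top 90; start key at (-68, 125). The home stop is a steel post, top 72, just off the disc's rim 77 from the axis, near -11 degrees from +x, set by hand each time.
- disc_centre (a point): centre of the carousel's top face, 70 mm above the table: a grey disc 140 mm across. Eight tube caps, 16 mm across and 10 mm high, stand on it 36 mm from the axis; the yellow one faces the reader at the third click. A steel tab on its rim meets the home stop.
- carousel (a joint): carousel angle (rad), 0 at the home click, growing CLOCKWISE seen from above. Sprung clicks every 0.785 (0, 0.785, 1.571, 2.356..) hold it; it may start between two; pushed past halfway it snaps on; turning takes up to about 6 N at the pin. The stop is met counter-clockwise of home, anywhere from -0.04 to -0.36, unmeasured: force rises steeply there. It needs a steady 12 to 15 N on the pin; over 20 N damages it. Let go, it returns to 0.
- pin_top (a point): centre of the top of the orange pin that turns the carousel: upright, round, 12 mm in diameter, from the disc (70 mm above the table) up to 115 mm, 56 mm from the axis. At the home click it lies 157.5 degrees counter-clockwise from the analyser's +x axis and moves clockwise as the angle grows. Push it from either side with closed fingers, or grip it.
- start_key (a joint): travel (m) of the green round start key: 0 up, 0.006 fully down; spring, about 5 N when fully down; comes back up by itself
- start_key_top (a point): centre of the top face of the green start key, 28 mm across, in a grey housing on the analyser's housing; it is pressed straight down
- pill_bottle: amber pill jar, 44 mm across, 75 mm tall, beside the analyser; origin under its centre; to be left alone
- steel_bowl: steel bowl, 100 mm across, 40 mm tall; origin under its centre; to be left alone
- thermometer: white thermometer, 60 x 18 x 10 mm with a steel probe, lying on the analyser's housing; origin under its centre; to be left alone
- tube_rack: blue tube rack 60 x 100 x 45 mm beside the analyser; origin under its centre; to be left alone
- clippers: black hair clippers 150 x 46 x 34 mm; origin under the centre of the handle; to be left alone
- cotton_pot: white pot 84 mm across, 70 mm tall; origin under its centre; to be left alone
- tape_roll: white roll 70 mm across, 25 mm tall; origin under its centre; to be left alone

How it is judged:
By the outcome, as a careful person would: the job done as asked, in the order asked, and still so for the second after the job is handed in, with the robot touching nothing.
It also fails if it takes over 72 s, if anything falls off the work surface, if the arm or the gripper's body presses on something with over 40 N, if the wrist force passes 120 N, or if a joint passes its speed limit or range.

## Working session

There is one attempt and no reset: what is moved stays moved. The work goes in short steps, Python scripts to look and compute and a tool call to move; the robot and the scene stay as the last step left them, time stands still between calls to the robot, and variables do not carry over. Pictures are saved under pics/ and viewed, at most 10 in all, crops included, and the job is handed in when it is done.

Besides the shell and the picture viewer there is one more tool, called after "Call:" in YAML: its name, and indented under it one key for each argument. jog_arm: Moves the arm, as the interface text tells. Its arguments: {"type":"object","properties":{"series":{"type":"array","items":{"type":"object","properties":{"gripper":{"type":"number"},"tx":{"type":"number"},"ty":{"type":"number"},"tz":{"type":"number"},"rx":{"type":"number"},"ry":{"type":"number"},"rz":{"type":"number"}}}}},"required":["series"]}

```bash
mkdir -p pics; python3 - <<'E'
from rig import *
import cv2,numpy as np
print(observe())
for n in ("top","scene"):
    c=capture(n); cv2.imwrite(f"pics/{n}.png",c["color"]); np.savez(n+".npz",**c)
    print(n,c["mtx"],c["world_from_camera"])
E
```

```text
{'time': 0.0, 'joints': array([ 6.43333997e+01,  1.87340902e+01, -1.10913008e+01,  6.02743401e+01,
        1.27651240e-03,  8.23123074e+01]), 'joint_velocities': array([-0.06294666,  0.01779259,  0.00216073, -0.06459796,  0.01327872,
        0.00490146]), 'effort': array([-4.62836470e-04, -4.43395722e+01,  2.62440240e+01,  1.55333744e-02,
       -3.15406078e-04, -1.84829261e-06]), 'eef_pos': array([169.50489174, 522.66995751, 255.48830091]), 'orientation': array([-1.79901336e+02, -1.46063888e-02,  1.62021079e+02]), 'force': array([-0.31445168,  0.8223098 ,  0.31111704]), 'wrist_torque': array([-0.01772904,  0.03994575,  0.10115145]), 'grip_force': 0.0, 'finger_gap': 85.1825329932432}
top [[531.145612     0.         318.5551612 ]
 [  0.         531.145612   240.75020862]
 [  0.           0.           1.        ]] [[-2.62503346e-02 -9.87222457e-01  1.57171055e-01  3.17114762e+02]
 [-9.99560302e-01  2.80900369e-02  9.49489649e-03  1.23877406e+00]
 [-1.37885158e-02 -1.56852703e-01 -9.87525750e-01  1.26014306e+03]
 [ 0.00000000e+00  0.00000000e+00  0.00000000e+00  1.00000000e+00]]
scene [[444.02711364   0.         316.14175381]
 [  0.         444.02711364 237.40830299]
 [  0.           0.           1.        ]] [[-7.13327660e-01  5.39844564e-01 -4.46913298e-01  9.74062918e+02]
 [ 7.00575776e-01  5.32073276e-01 -4.75490915e-01  4.90298688e+02]
 [-1.89005636e-02 -6.52277452e-01 -7.57744610e-01  8.44713510e+02]
 [ 0.00000000e+00  0.00000000e+00  0.00000000e+00  1.00000000e+00]]
```

View pics/top.png

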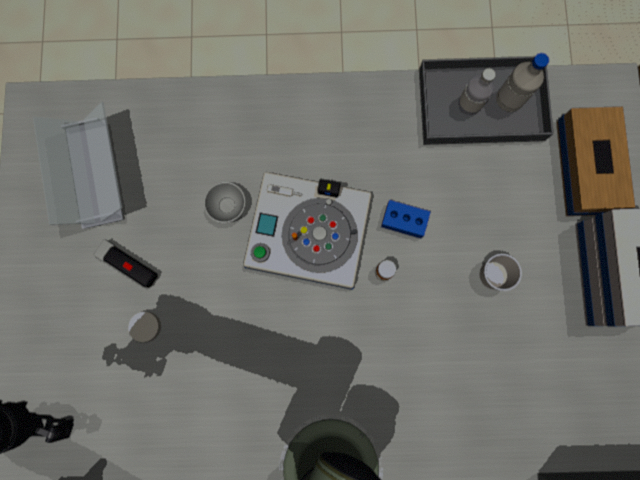

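View pics/scene.png

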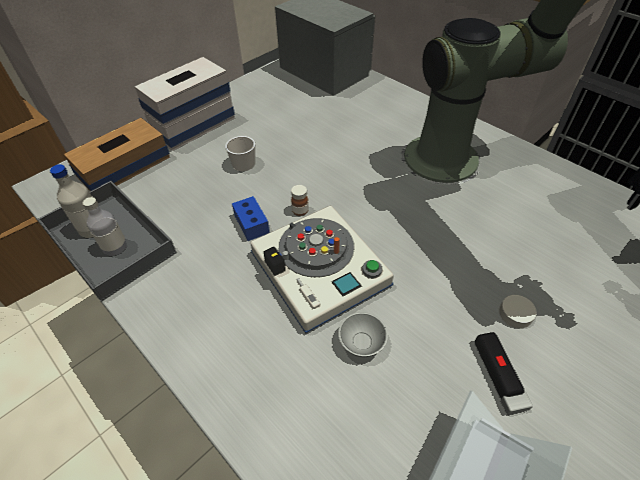

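The top view shows the disc centre near (319,234), reader (330,187), orange pin about (296,236), key (260,252). Enlarging.

```bash
python3 - <<'E'
import cv2
a=cv2.imread("pics/top.png")[165:300,235:385]; cv2.imwrite("pics/c1.png",cv2.resize(a,None,fx=4.4,fy=4.4,interpolation=cv2.INTER_CUBIC))
E
cat > h.py <<'E'
import numpy as np,cv2
def ray(c,u,v,h):
    T=c["world_from_camera"]; d=T[:3,:3]@np.linalg.inv(c["mtx"])@[u,v,1]; o=T[:3,3]
    return o+d*(h-o[2])/d[2]
def proj(c,P):
    T=np.linalg.inv(c["world_from_camera"]); p=c["mtx"]@(T[:3,:3]@P+T[:3,3]); return p[:2]/p[2]
E
```

```text
(no output)
```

View pics/c1.png

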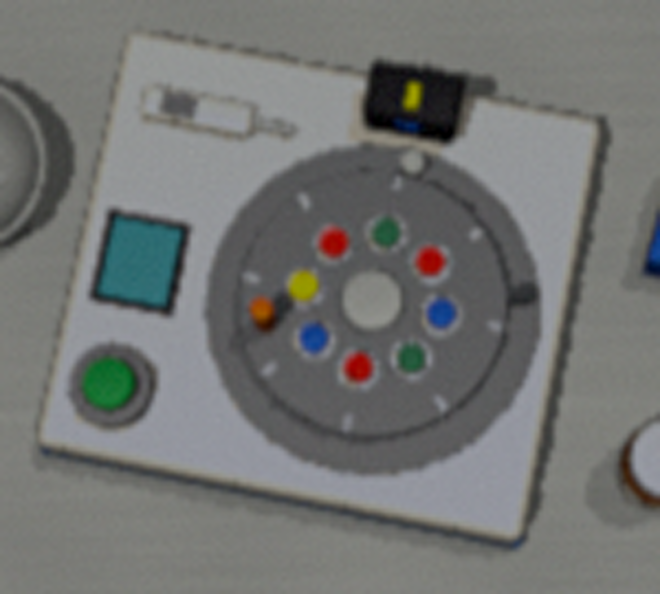

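Enlarged crop: housing corners at (128,33),(605,118),(520,545),(40,447), disc hub (371,300), pin top ~(262,310), key (108,385), stop post (412,160), dark tab (523,293).

```bash
python3 - <<'E'
from h import *
c=dict(np.load("top.npz"))
f=lambda x,y,h: ray(c,235+x/4.4,165+y/4.4,h)
L=np.array([[125,160],[125,-100],[-105,-100],[-105,160]],float)
W=np.array([f(*p,50)[:2] for p in [(128,33),(605,118),(520,545),(40,447)]])
Lc=L.mean(0);Wc=W.mean(0)
a,b=L-Lc,W-Wc
th=np.arctan2((a[:,0]*b[:,1]-a[:,1]*b[:,0]).sum(),(a*b).sum())
R=np.array([[np.cos(th),-np.sin(th)],[np.sin(th),np.cos(th)]])
o=Wc-R@Lc
print("yaw",np.degrees(th),"origin",o,"resid",W-(L@R.T+o))
for n,x,y,h in [("disc",371,300,72),("pin",262,309,115),("key",108,384,58),("stop",412,160,72),("tab",523,293,70),("yellow",303,285,80)]:
    w=f(x,y,h);l=R.T@(w[:2]-o);print(n,w.round(1),"local",l.round(1),np.hypot(*l).round(1),np.degrees(np.arctan2(l[1],l[0])).round(1))
# depth heights
z=c["z_map"];
for n,x,y in [("key",108,384),("pin",262,309),("post",412,160),("disc",371,300)]:
    u,v=235+x/4.4,165+y/4.4; zz=z[int(round(v)),int(round(u))]; p=c["world_from_camera"]@np.append(np.linalg.inv(c["mtx"])@[u,v,1]*zz,1); print(n,p[:3].round(1))
E
```

```text
yaw -12.695364876800353 origin [521.05929508   8.70504265] resid [[-1.85437603 -0.30432846]
 [ 0.90181399  0.06763298]
 [ 0.16462378  2.89419648]
 [ 0.78793827 -2.657501  ]]
disc [523.6  10.5  72. ] local [2.  2.3] 3.1 48.0
pin [513.1  64.5 115. ] local [-20.   52.6] 56.3 110.8
key [485.6 148.4  58. ] local [-65.3 128.5] 144.2 116.9
stop [596.9 -12.8  72. ] local [78.7 -4.3] 78.9 -3.2
tab [525.3 -68.1  70. ] local [ 21. -74.] 76.9 -74.1
yellow [531.   45.1  80. ] local [ 1.7 37.7] 37.7 87.4
key [483.2 146.3  75.4]
pin [512.5  64.3 118.5]
post [596.7 -12.8  73.1]
disc [522.1  10.4  80.4]
```

```bash
python3 - <<'E'
import rig
print([n for n in dir(rig) if n[0]!='_'])
print(getattr(rig,'tcp_to_tips',None))
E
```

```text
['MotionError', 'capture', 'finish_job', 'observe', 'tcp_to_tips']
25.0
```

Call:
jog_arm:
  series:
    - {"gripper":1,"tx":-20,"ty":-13}
    - {"gripper":1,"tx":-36,"ty":-24}
    - {"gripper":1,"tx":-38,"ty":-25}
    - {"gripper":1,"tx":-38,"ty":-25}
    - {"gripper":1,"tx":-38,"ty":-25}
    - {"gripper":1,"tx":-38,"ty":-25}
    - {"gripper":1,"tx":-38,"ty":-25}
    - {"gripper":1,"tx":-38,"ty":-25}
    - {"gripper":1,"tx":-38,"ty":-25}
    - {"gripper":1,"tx":-38,"ty":-25}
    - {"gripper":1,"tx":-38,"ty":-25}
    - {"gripper":1,"tx":-38,"ty":-25}
    - {"gripper":1,"tx":-34,"ty":-22}
    - {"gripper":1,"tx":-23,"ty":-12}
    - {"gripper":1}
    - {"gripper":1}

```text
validation failed for argument at $.se...
```

Call:
jog_arm:
  series:
    - {"gripper":1,"tx":-20,"ty":-13,"tz":0,"rx":0,"ry":0,"rz":0}
    - {"gripper":1,"tx":-36,"ty":-24,"tz":0,"rx":0,"ry":0,"rz":0}
    - {"gripper":1,"tx":-38,"ty":-25,"tz":0,"rx":0,"ry":0,"rz":0}
    - {"gripper":1,"tx":-38,"ty":-25,"tz":0,"rx":0,"ry":0,"rz":0}
    - {"gripper":1,"tx":-38,"ty":-25,"tz":0,"rx":0,"ry":0,"rz":0}
    - {"gripper":1,"tx":-38,"ty":-25,"tz":0,"rx":0,"ry":0,"rz":0}
    - {"gripper":1,"tx":-38,"ty":-25,"tz":0,"rx":0,"ry":0,"rz":0}
    - {"gripper":1,"tx":-38,"ty":-25,"tz":0,"rx":0,"ry":0,"rz":0}
    - {"gripper":1,"tx":-38,"ty":-25,"tz":0,"rx":0,"ry":0,"rz":0}
    - {"gripper":1,"tx":-38,"ty":-25,"tz":0,"rx":0,"ry":0,"rz":0}
    - {"gripper":1,"tx":-38,"ty":-25,"tz":0,"rx":0,"ry":0,"rz":0}
    - {"gripper":1,"tx":-38,"ty":-25,"tz":0,"rx":0,"ry":0,"rz":0}
    - {"gripper":1,"tx":-34,"ty":-22,"tz":0,"rx":0,"ry":0,"rz":0}
    - {"gripper":1,"tx":-23,"ty":-12,"tz":0,"rx":0,"ry":0,"rz":0}
    - {"gripper":1,"tx":0,"ty":0,"tz":0,"rx":0,"ry":0,"rz":0}
    - {"gripper":1,"tx":0,"ty":0,"tz":0,"rx":0,"ry":0,"rz":0}

```text
time: 1.7
eef_pos: [539.2, 65.3, 255.6]
orientation: [-180.0, -0.1, 162.0]
force: [-0.3, 0.0, -1.1]
finger_gap: -0.3
grip_force: 0.0
```

```bash
python3 - <<'E'
from rig import *
import cv2,numpy as np
from scipy.spatial.transform import Rotation as R
s=observe(); c=capture("wrist"); cv2.imwrite("pics/w1.png",c["color"])
T=np.eye(4);T[:3,:3]=R.from_euler("xyz",s["orientation"],degrees=True).as_matrix();T[:3,3]=s["eef_pos"]
c["world_from_camera"]=T@c["T_tool_cam"]; np.savez("w1.npz",**c); print(c["world_from_camera"].round(2))
E
```

```text
[[ 3.1000e-01  9.1000e-01  2.7000e-01  4.6977e+02]
 [ 9.5000e-01 -3.0000e-01 -9.0000e-02  8.8980e+01]
 [-0.0000e+00  2.8000e-01 -9.6000e-01  3.7299e+02]
 [ 0.0000e+00  0.0000e+00  0.0000e+00  1.0000e+00]]
```

View pics/w1.png

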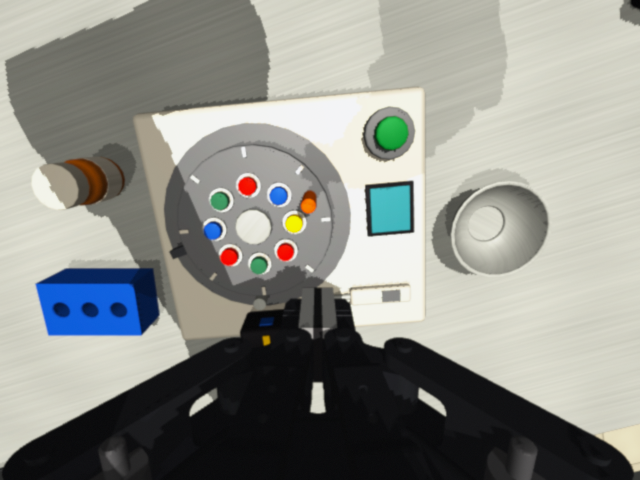

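Wrist view: hub (253,226), pin (309,203), key (392,132), stop post (260,303), tab (178,250).

```bash
python3 - <<'E'
from h import *
c=dict(np.load("w1.npz"));z=c["z_map"];im=c["color"]
T=c["world_from_camera"];K=np.linalg.inv(c["mtx"])
vv,uu=np.mgrid[:480,:640]
P=(np.dstack([uu,vv,np.ones_like(uu)])*z[...,None])@K.T@T[:3,:3].T+T[:3,3]
hsv=cv2.cvtColor(im,cv2.COLOR_BGR2HSV)
def rep(n,m):
    p=P[m]; print(n,m.sum(),np.median(p,0).round(1),"z",np.percentile(p[:,2],[5,50,95]).round(1)); return p
box=lambda u0,u1,v0,v1:(uu>=u0)&(uu<u1)&(vv>=v0)&(vv<v1)
pin=box(295,322,185,220)&(hsv[...,0]>3)&(hsv[...,0]<17)&(hsv[...,1]>150)
p=rep("pin",pin); t=pin&(P[...,2]>np.percentile(p[:,2],95)-4); rep("pintop",t)
k=box(370,412,110,155)&(hsv[...,0]>45)&(hsv[...,0]<80)&(hsv[...,1]>120); rep("key",k)
rep("hub",box(246,261,219,234))
rep("post",box(255,266,296,309)); 
d=box(165,350,120,300)&(abs(P[...,2]-70)<4); p=rep("disc",d)
b=cv2.minEnclosingCircle(p[:,:2].astype(np.float32)); print(b)
rep("tab",box(173,184,246,255))
for n,u,v,h in [("hub",253,226,75),("pin",309,204,115),("key",392,132,62),("post",260,303,72)]: print(n,ray(c,u,v,h).round(1))
E
```

```text
pin 276 [511.8  67.8 113.8] z [ 81.1 113.8 115.3]
pintop 186 [513.4  67.3 114.3] z [112.9 114.3 115.5]
key 877 [484.6 148.   71.4] z [69.6 71.4 72.7]
hub 225 [522.   12.6  77.7] z [76.7 77.7 78.7]
post 143 [595.1  -9.8  71. ] z [62.6 71.  72.6]
disc 15094 [517.3  12.9  69.7] z [68.4 69.7 71.6]
((522.4857788085938, 4.441155910491943), 77.1364517211914)
tab 99 [523.7 -64.5  68.2] z [54.  68.2 69.5]
hub [522.6  11.9  75. ]
pin [512.6  68.2 115. ]
key [484.5 150.9  62. ]
post [595.7  -9.7  72. ]
```

Call:
jog_arm:
  series:
    - {"gripper":1,"tx":0,"ty":4,"tz":15,"rx":0,"ry":0,"rz":0}
    - {"gripper":1,"tx":0,"ty":0,"tz":30,"rx":0,"ry":0,"rz":0}
    - {"gripper":1,"tx":0,"ty":0,"tz":35,"rx":0,"ry":0,"rz":0}
    - {"gripper":1,"tx":0,"ty":0,"tz":30,"rx":0,"ry":0,"rz":0}
    - {"gripper":1,"tx":0,"ty":0,"tz":15,"rx":0,"ry":0,"rz":0}
    - {"gripper":1,"tx":0,"ty":0,"tz":8,"rx":0,"ry":0,"rz":0}
    - {"gripper":1,"tx":0,"ty":0,"tz":0,"rx":0,"ry":0,"rz":0}
    - {"gripper":1,"tx":3,"ty":-0.1,"tz":0,"rx":0,"ry":0,"rz":-0.05}
    - {"gripper":1,"tx":3,"ty":-0.1,"tz":0,"rx":0,"ry":0,"rz":-0.05}
    - {"gripper":1,"tx":3,"ty":-0.1,"tz":0,"rx":0,"ry":0,"rz":-0.05}
    - {"gripper":1,"tx":3,"ty":-0.1,"tz":0,"rx":0,"ry":0,"rz":-0.05}
    - {"gripper":1,"tx":3,"ty":-0.1,"tz":0,"rx":0,"ry":0,"rz":-0.05}
    - {"gripper":1,"tx":3,"ty":-0.1,"tz":0,"rx":0,"ry":0,"rz":-0.05}

```text
time: 3.05
eef_pos: [525.7, 73.1, 125.3]
orientation: [179.9, 0.4, 179.4]
force: [4.0, 1.6, -3.1]
finger_gap: -0.2
grip_force: 2.2
```

Call:
jog_arm:
  series:
    - {"gripper":1,"tx":0,"ty":0,"tz":0,"rx":0,"ry":0,"rz":0}
    - {"gripper":1,"tx":0,"ty":0,"tz":0,"rx":0,"ry":0,"rz":0}

```text
time: 3.25
eef_pos: [524.8, 72.8, 124.8]
orientation: [179.9, 0.2, 179.2]
force: [3.1, 3.0, 3.4]
finger_gap: 0.2
grip_force: 1.8
```

Call:
jog_arm:
  series:
    - {"gripper":1,"tx":3,"ty":-0.1,"tz":0,"rx":0,"ry":0,"rz":-0.05}
    - {"gripper":1,"tx":3,"ty":-0.1,"tz":0,"rx":0,"ry":0,"rz":-0.05}
    - {"gripper":1,"tx":3,"ty":-0.1,"tz":0,"rx":0,"ry":0,"rz":-0.05}
    - {"gripper":1,"tx":3,"ty":-0.1,"tz":0,"rx":0,"ry":0,"rz":-0.05}
    - {"gripper":1,"tx":3,"ty":-0.1,"tz":0,"rx":0,"ry":0,"rz":-0.05}
    - {"gripper":1,"tx":3,"ty":-0.1,"tz":0,"rx":0,"ry":0,"rz":-0.05}
    - {"gripper":1,"tx":3,"ty":-0.1,"tz":0,"rx":0,"ry":0,"rz":-0.05}
    - {"gripper":1,"tx":0,"ty":0,"tz":0,"rx":0,"ry":0,"rz":0}
    - {"gripper":1,"tx":0,"ty":0,"tz":0,"rx":0,"ry":0,"rz":0}
    - {"gripper":1,"tx":0,"ty":0,"tz":0,"rx":0,"ry":0,"rz":0}

```text
time: 4.25
eef_pos: [502.5, 68.7, 123.4]
orientation: [-180.0, -0.0, -160.8]
force: [-0.8, 1.0, -0.2]
finger_gap: 0.4
grip_force: 0.0
```

```bash
cat > look.py <<'E'
from rig import *
from h import *
from scipy.spatial.transform import Rotation as R
s=observe(); c=capture("top"); im=c["color"]
hsv=cv2.cvtColor(im,cv2.COLOR_BGR2HSV)
m=(hsv[...,0]>3)&(hsv[...,0]<17)&(hsv[...,1]>130)&(hsv[...,2]>60); m[:200]=0;m[290:]=0;m[:,:270]=0;m[:,365:]=0
m=m.astype(np.uint8)
v,u=np.nonzero(m); print("pin px",len(u))
A=np.array([522,11.8])
if len(u):
    w=ray(c,u.mean(),v.mean(),112)[:2]; d=w-A; print("pin",w.round(1),np.hypot(*d).round(1),"world ang",np.degrees(np.arctan2(d[1],d[0])).round(1))
d=s["eef_pos"][:2]-A; print("tcp ang",np.degrees(np.arctan2(d[1],d[0])).round(1),np.hypot(*d).round(1),"yaw-90",(s["orientation"][2]%360-90).__round__(1))
xa=R.from_euler("xyz",s["orientation"],degrees=True).as_matrix()
print("t",s["time"],"z",s["eef_pos"][2].round(1),"force tool",(xa.T@s["force"]).round(2))
import sys
if len(sys.argv)>1: cv2.imwrite(sys.argv[1],cv2.resize(im[165:300,235:385],None,fx=4.4,fy=4.4,interpolation=cv2.INTER_CUBIC))
E
python3 look.py
```

```text
pin px 2
pin [518.7  -8.9] 21.0 world ang -99.1
tcp ang 108.9 60.1 yaw-90 109.2
t 4.25 z 123.4 force tool [0.44 1.19 0.23]
```

Call:
jog_arm:
  series:
    - {"gripper":1,"tx":3,"ty":-0.1,"tz":0,"rx":0,"ry":0,"rz":-0.05}
    - {"gripper":1,"tx":3,"ty":-0.1,"tz":0,"rx":0,"ry":0,"rz":-0.05}
    - {"gripper":1,"tx":3,"ty":-0.1,"tz":0,"rx":0,"ry":0,"rz":-0.05}
    - {"gripper":1,"tx":3,"ty":-0.1,"tz":0,"rx":0,"ry":0,"rz":-0.05}
    - {"gripper":1,"tx":3,"ty":-0.1,"tz":0,"rx":0,"ry":0,"rz":-0.05}
    - {"gripper":1,"tx":1.5,"ty":0,"tz":0,"rx":0,"ry":0,"rz":-0.025}
    - {"gripper":1,"tx":1.5,"ty":0,"tz":0,"rx":0,"ry":0,"rz":-0.025}
    - {"gripper":1,"tx":1.5,"ty":0,"tz":0,"rx":0,"ry":0,"rz":-0.025}
    - {"gripper":1,"tx":1.5,"ty":0,"tz":0,"rx":0,"ry":0,"rz":-0.025}
    - {"gripper":1,"tx":1.5,"ty":0,"tz":0,"rx":0,"ry":0,"rz":-0.025}
    - {"gripper":1,"tx":0,"ty":0,"tz":0,"rx":0,"ry":0,"rz":0}

```text
time: 5.4
eef_pos: [483.4, 57.7, 123.4]
orientation: [180.0, 0.0, -139.2]
force: [2.3, 2.1, -1.4]
finger_gap: 0.1
grip_force: 1.8
```

```bash
python3 look.py
```

```text
pin px 1
pin [494.1 -14.8] 38.5 world ang -136.4
tcp ang 130.1 60.0 yaw-90 130.8
t 5.4 z 123.4 force tool [-3.08  0.05  1.45]
```

Call:
jog_arm:
  series:
    - {"gripper":1,"tx":1,"ty":0,"tz":0,"rx":0,"ry":0,"rz":-0.0167}
    - {"gripper":1,"tx":1,"ty":0,"tz":0,"rx":0,"ry":0,"rz":-0.0167}
    - {"gripper":1,"tx":1,"ty":0,"tz":0,"rx":0,"ry":0,"rz":-0.0167}
    - {"gripper":1,"tx":1,"ty":0,"tz":0,"rx":0,"ry":0,"rz":-0.0167}
    - {"gripper":1,"tx":1,"ty":0,"tz":0,"rx":0,"ry":0,"rz":-0.0167}
    - {"gripper":1,"tx":1,"ty":0,"tz":0,"rx":0,"ry":0,"rz":-0.0167}
    - {"gripper":1,"tx":0,"ty":0,"tz":0,"rx":0,"ry":0,"rz":0}

```text
time: 6.15
eef_pos: [478.5, 53.0, 123.3]
orientation: [-180.0, -0.0, -133.5]
force: [2.2, 1.7, -0.2]
finger_gap: -0.0
grip_force: 1.2
```

```bash
python3 look.py
```

```text
pin px 1
pin [491.8 -19.1] 43.2 world ang -134.4
tcp ang 136.5 59.9 yaw-90 136.5
t 6.15 z 123.3 force tool [-2.77 -0.4   0.24]
```

Call:
jog_arm:
  series:
    - {"gripper":1,"tx":1,"ty":0,"tz":0,"rx":0,"ry":0,"rz":-0.0167}
    - {"gripper":1,"tx":1,"ty":0,"tz":0,"rx":0,"ry":0,"rz":-0.0167}
    - {"gripper":1,"tx":1,"ty":0,"tz":0,"rx":0,"ry":0,"rz":-0.0167}
    - {"gripper":1,"tx":0,"ty":0,"tz":0,"rx":0,"ry":0,"rz":0}

```text
time: 6.6
eef_pos: [476.6, 50.9, 123.3]
orientation: [-180.0, -0.0, -130.6]
force: [1.8, 1.6, 0.3]
finger_gap: -0.5
grip_force: 0.9
```

Call:
jog_arm:
  series:
    - {"gripper":1,"tx":1,"ty":0,"tz":0,"rx":0,"ry":0,"rz":-0.0167}
    - {"gripper":1,"tx":0,"ty":0,"tz":0,"rx":0,"ry":0,"rz":0}
    - {"gripper":1,"tx":0,"ty":0,"tz":0,"rx":0,"ry":0,"rz":0}

```text
time: 6.9
eef_pos: [476.0, 50.2, 123.3]
orientation: [-180.0, -0.0, -129.7]
force: [0.5, 0.8, -0.1]
finger_gap: -0.1
grip_force: 0.7
```

Call:
jog_arm:
  series:
    - {"gripper":1,"tx":1,"ty":0,"tz":0,"rx":0,"ry":0,"rz":-0.0167}
    - {"gripper":1,"tx":0,"ty":0,"tz":0,"rx":0,"ry":0,"rz":0}
    - {"gripper":1,"tx":0,"ty":0,"tz":0,"rx":0,"ry":0,"rz":0}

```text
time: 7.2
eef_pos: [475.4, 49.6, 123.3]
orientation: [-180.0, -0.0, -128.7]
force: [0.7, 1.0, -0.1]
finger_gap: 0.0
grip_force: 0.7
```

```bash
python3 look.py pics/t2.png; python3 - <<'E'
from rig import *
import cv2
c=capture("scene")["color"][190:330,230:410]; cv2.imwrite("pics/s2.png",cv2.resize(c,None,fx=4,fy=4,interpolation=cv2.INTER_CUBIC))
E
```

```text
pin px 2
pin [495.2 -15.9] 38.6 world ang -134.1
tcp ang 141.0 60.0 yaw-90 141.3
t 7.2 z 123.3 force tool [-1.24  0.11  0.08]
```

View pics/s2.png

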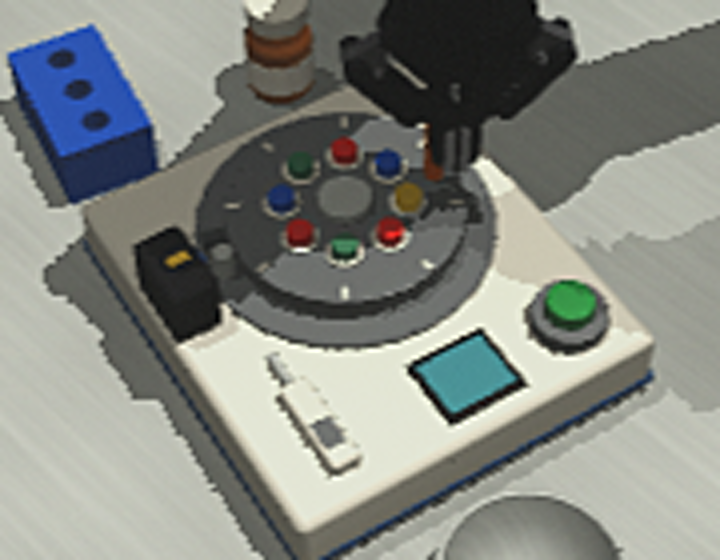

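The scene crop shows the fingers behind the pin at (433,155), with the post at (220,255) and the tab close to it, not clearly separable. Continuing in small steps.

Call:
jog_arm:
  series:
    - {"gripper":1,"tx":1,"ty":0,"tz":0,"rx":0,"ry":0,"rz":-0.0167}
    - {"gripper":1,"tx":0,"ty":0,"tz":0,"rx":0,"ry":0,"rz":0}
    - {"gripper":1,"tx":0,"ty":0,"tz":0,"rx":0,"ry":0,"rz":0}

```text
time: 7.6
eef_pos: [474.7, 48.8, 123.3]
orientation: [180.0, -0.0, -127.8]
force: [1.2, 1.8, 0.5]
finger_gap: 0.1
grip_force: 0.7
```

Call:
jog_arm:
  series:
    - {"gripper":1,"tx":0.7,"ty":0,"tz":0,"rx":0,"ry":0,"rz":-0.011}
    - {"gripper":1,"tx":0,"ty":0,"tz":0,"rx":0,"ry":0,"rz":0}
    - {"gripper":1,"tx":0,"ty":0,"tz":0,"rx":0,"ry":0,"rz":0}

```text
time: 7.9
eef_pos: [474.3, 48.2, 123.3]
orientation: [-180.0, -0.0, -127.1]
force: [0.3, 1.2, -0.2]
finger_gap: -0.0
grip_force: 0.6
```

Call:
jog_arm:
  series:
    - {"gripper":1,"tx":0.7,"ty":0,"tz":0,"rx":0,"ry":0,"rz":-0.011}
    - {"gripper":1,"tx":0,"ty":0,"tz":0,"rx":0,"ry":0,"rz":0}
    - {"gripper":1,"tx":0,"ty":0,"tz":0,"rx":0,"ry":0,"rz":0}

```text
time: 8.2
eef_pos: [473.9, 47.7, 123.3]
orientation: [180.0, -0.0, -126.5]
force: [0.7, 1.4, -0.4]
finger_gap: 0.1
grip_force: 0.6
```

Call:
jog_arm:
  series:
    - {"gripper":1,"tx":0.7,"ty":0,"tz":0,"rx":0,"ry":0,"rz":-0.011}
    - {"gripper":1,"tx":0,"ty":0,"tz":0,"rx":0,"ry":0,"rz":0}
    - {"gripper":1,"tx":0,"ty":0,"tz":0,"rx":0,"ry":0,"rz":0}

```text
time: 8.5
eef_pos: [473.4, 47.1, 123.3]
orientation: [180.0, -0.0, -125.9]
force: [1.3, 0.3, -0.9]
finger_gap: -0.1
grip_force: 0.5
```

Call:
jog_arm:
  series:
    - {"gripper":1,"tx":0.7,"ty":0,"tz":0,"rx":0,"ry":0,"rz":-0.011}
    - {"gripper":1,"tx":0,"ty":0,"tz":0,"rx":0,"ry":0,"rz":0}
    - {"gripper":1,"tx":0,"ty":0,"tz":0,"rx":0,"ry":0,"rz":0}

```text
time: 8.8
eef_pos: [473.0, 46.5, 123.3]
orientation: [180.0, -0.0, -125.3]
force: [1.3, 0.9, 0.6]
finger_gap: -0.0
grip_force: 0.4
```

Call:
jog_arm:
  series:
    - {"gripper":1,"tx":0.7,"ty":0,"tz":0,"rx":0,"ry":0,"rz":-0.011}
    - {"gripper":1,"tx":0,"ty":0,"tz":0,"rx":0,"ry":0,"rz":0}
    - {"gripper":1,"tx":0,"ty":0,"tz":0,"rx":0,"ry":0,"rz":0}

```text
time: 9.1
eef_pos: [472.6, 46.0, 123.3]
orientation: [180.0, -0.0, -124.6]
force: [0.4, 1.5, -0.1]
finger_gap: 0.2
grip_force: 0.4
```

Call:
jog_arm:
  series:
    - {"gripper":1,"tx":0.7,"ty":0,"tz":0,"rx":0,"ry":0,"rz":-0.011}
    - {"gripper":1,"tx":0,"ty":0,"tz":0,"rx":0,"ry":0,"rz":0}
    - {"gripper":1,"tx":0,"ty":0,"tz":0,"rx":0,"ry":0,"rz":0}

```text
time: 9.4
eef_pos: [472.3, 45.6, 123.3]
orientation: [180.0, 0.0, -124.0]
force: [1.5, 1.2, 0.7]
finger_gap: -0.3
grip_force: 0.9
```

Call:
jog_arm:
  series:
    - {"gripper":1,"tx":0.7,"ty":0,"tz":0,"rx":0,"ry":0,"rz":-0.011}
    - {"gripper":1,"tx":0,"ty":0,"tz":0,"rx":0,"ry":0,"rz":0}
    - {"gripper":1,"tx":0,"ty":0,"tz":0,"rx":0,"ry":0,"rz":0}

```text
time: 9.7
eef_pos: [472.1, 45.3, 123.3]
orientation: [180.0, 0.1, -123.3]
force: [1.1, 4.0, -0.0]
finger_gap: 0.0
grip_force: 2.0
```

Call:
jog_arm:
  series:
    - {"gripper":1,"tx":0.7,"ty":0,"tz":0,"rx":0,"ry":0,"rz":-0.011}
    - {"gripper":1,"tx":0,"ty":0,"tz":0,"rx":0,"ry":0,"rz":0}
    - {"gripper":1,"tx":0,"ty":0,"tz":0,"rx":0,"ry":0,"rz":0}

```text
time: 10.0
eef_pos: [471.9, 45.0, 123.4]
orientation: [180.0, 0.1, -122.7]
force: [2.7, 5.2, -0.3]
finger_gap: -0.1
grip_force: 2.9
```

Call:
jog_arm:
  series:
    - {"gripper":1,"tx":0.7,"ty":0,"tz":0,"rx":0,"ry":0,"rz":0}
    - {"gripper":1,"tx":0.7,"ty":0,"tz":0,"rx":0,"ry":0,"rz":0}
    - {"gripper":1,"tx":0,"ty":0,"tz":0,"rx":0,"ry":0,"rz":0}

```text
time: 10.3
eef_pos: [471.7, 44.7, 123.4]
orientation: [180.0, 0.3, -122.7]
force: [3.0, 8.1, -1.2]
finger_gap: -0.3
grip_force: 4.4
```

```bash
cat > f.py <<'E'
from rig import *
import numpy as np
from scipy.spatial.transform import Rotation as R
import sys
s=observe(); print(s["time"],s["eef_pos"].round(2),(R.from_euler("xyz",s["orientation"],degrees=True).as_matrix().T@s["force"]).round(2),s["grip_force"].__round__(2),s["wrist_torque"].round(2))
E
python3 f.py
```

```text
10.3 [471.68  44.67 123.44] [-8.4   1.86  1.27] 4.44 [ 1.76 -0.74  0.1 ]
```

Call:
jog_arm:
  series:
    - {"gripper":1,"tx":0.7,"ty":0,"tz":0,"rx":0,"ry":0,"rz":0}
    - {"gripper":1,"tx":0.7,"ty":0,"tz":0,"rx":0,"ry":0,"rz":0}
    - {"gripper":1,"tx":0,"ty":0,"tz":0,"rx":0,"ry":0,"rz":0}
    - {"gripper":1,"tx":0,"ty":0,"tz":0,"rx":0,"ry":0,"rz":0}

```text
time: 10.7
eef_pos: [471.5, 44.4, 123.5]
orientation: [180.0, 0.4, -122.6]
force: [5.6, 11.0, -2.8]
finger_gap: -0.1
grip_force: 5.9
```

```bash
python3 f.py
```

```text
10.7 [471.49  44.36 123.51] [-12.27   1.27   2.88] 5.95 [ 2.31 -1.09  0.07]
```

Call:
jog_arm:
  series:
    - {"gripper":1,"tx":0.6,"ty":0,"tz":0,"rx":0,"ry":0,"rz":0}
    - {"gripper":1,"tx":0,"ty":0,"tz":0,"rx":0,"ry":0,"rz":0}
    - {"gripper":1,"tx":0,"ty":0,"tz":0,"rx":0,"ry":0,"rz":0}

```text
time: 11.0
eef_pos: [471.5, 44.2, 123.6]
orientation: [179.9, 0.5, -122.6]
force: [5.7, 12.7, -2.9]
finger_gap: 0.0
grip_force: 6.6
```

Call:
jog_arm:
  series:
    - {"gripper":1,"tx":0,"ty":0,"tz":0,"rx":0,"ry":0,"rz":0}
    - {"gripper":1,"tx":0,"ty":0,"tz":0,"rx":0,"ry":0,"rz":0}

```text
time: 11.2
eef_pos: [471.4, 44.2, 123.6]
orientation: [179.9, 0.5, -122.6]
force: [6.2, 12.6, -3.6]
finger_gap: 0.0
grip_force: 6.6
```

Call:
jog_arm:
  series:
    - {"gripper":1,"tx":0,"ty":0,"tz":0,"rx":0,"ry":0,"rz":0}
    - {"gripper":1,"tx":0,"ty":0,"tz":0,"rx":0,"ry":0,"rz":0}

```text
time: 11.4
eef_pos: [471.5, 44.2, 123.6]
orientation: [180.0, 0.5, -122.6]
force: [5.4, 12.3, -3.0]
finger_gap: -0.1
grip_force: 6.6
```

Call:
jog_arm:
  series:
    - {"gripper":1,"tx":0,"ty":0,"tz":0,"rx":0,"ry":0,"rz":0}
    - {"gripper":1,"tx":0,"ty":0,"tz":0,"rx":0,"ry":0,"rz":0}
    - {"gripper":1,"tx":0,"ty":0,"tz":0,"rx":0,"ry":0,"rz":0}
    - {"gripper":1,"tx":-2,"ty":0,"tz":0,"rx":0,"ry":0,"rz":0}
    - {"gripper":1,"tx":-3,"ty":-0.1,"tz":0,"rx":0,"ry":0,"rz":0.05}
    - {"gripper":1,"tx":-3,"ty":-0.1,"tz":0,"rx":0,"ry":0,"rz":0.05}
    - {"gripper":1,"tx":-3,"ty":-0.1,"tz":0,"rx":0,"ry":0,"rz":0.05}
    - {"gripper":1,"tx":-3,"ty":-0.1,"tz":0,"rx":0,"ry":0,"rz":0.05}
    - {"gripper":1,"tx":-3,"ty":-0.1,"tz":0,"rx":0,"ry":0,"rz":0.05}
    - {"gripper":1,"tx":-3,"ty":-0.1,"tz":0,"rx":0,"ry":0,"rz":0.05}
    - {"gripper":1,"tx":-3,"ty":-0.1,"tz":0,"rx":0,"ry":0,"rz":0.05}
    - {"gripper":1,"tx":-3,"ty":-0.1,"tz":0,"rx":0,"ry":0,"rz":0.05}
    - {"gripper":1,"tx":-3,"ty":-0.1,"tz":0,"rx":0,"ry":0,"rz":0.05}
    - {"gripper":1,"tx":-3,"ty":-0.1,"tz":0,"rx":0,"ry":0,"rz":0.05}
    - {"gripper":1,"tx":-3,"ty":-0.1,"tz":0,"rx":0,"ry":0,"rz":0.05}
    - {"gripper":1,"tx":0,"ty":0,"tz":-15,"rx":0,"ry":0,"rz":0}
    - {"gripper":1,"tx":0,"ty":0,"tz":-25,"rx":0,"ry":0,"rz":0}
    - {"gripper":1,"tx":0,"ty":0,"tz":-10,"rx":0,"ry":0,"rz":0}
    - {"gripper":1,"tx":0,"ty":0,"tz":0,"rx":0,"ry":0,"rz":0}

```text
time: 13.3
eef_pos: [496.2, 64.1, 174.5]
orientation: [-179.9, 0.1, -154.2]
force: [0.6, 0.1, 0.1]
finger_gap: -0.1
grip_force: 0.0
```

```bash
python3 look.py; python3 - <<'E'
from rig import *
from h import *
from scipy.spatial.transform import Rotation as R
s=observe(); c=capture("wrist"); cv2.imwrite("pics/w2.png",c["color"])
T=np.eye(4);T[:3,:3]=R.from_euler("xyz",s["orientation"],degrees=True).as_matrix();T[:3,3]=s["eef_pos"]
c["world_from_camera"]=T@c["T_tool_cam"]; np.savez("w2.npz",**c)
for a in (99.8,144.8,162): print(a,proj(c,np.array([522+56*np.cos(np.radians(a)),11.8+56*np.sin(np.radians(a)),115])).round(0))
E
```

```text
pin px 1
pin [545.8  -0.9] 27.0 world ang -28.2
tcp ang 116.2 58.3 yaw-90 115.8
t 13.3 z 174.5 force tool [-0.58 -0.14 -0.06]
99.8 [307. 305.]
144.8 [297. 231.]
162 [276. 206.]
```

View pics/w2.png

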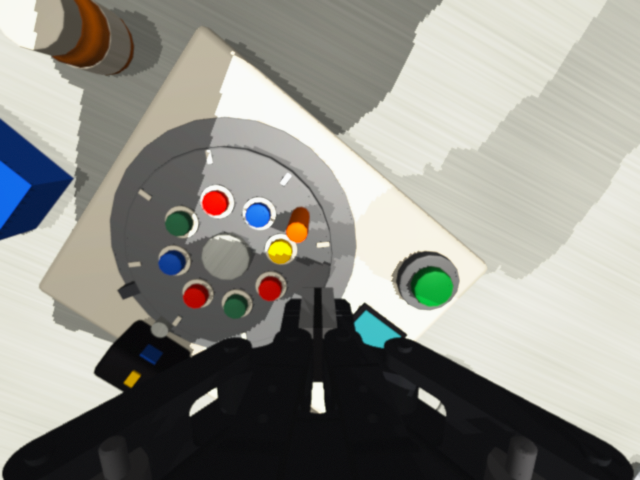

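Wrist view: pin top at (297,232), exactly the predicted home position (297,231); tab (127,290) clear of post (160,330). Now over to the other side.

Call:
jog_arm:
  series:
    - {"gripper":1,"tx":8.4,"ty":0.4,"tz":0,"rx":0,"ry":0,"rz":-0.14}
    - {"gripper":1,"tx":8.4,"ty":-0.5,"tz":0,"rx":0,"ry":0,"rz":-0.14}
    - {"gripper":1,"tx":8.4,"ty":-0.6,"tz":0,"rx":0,"ry":0,"rz":-0.14}
    - {"gripper":1,"tx":8.4,"ty":-0.6,"tz":0,"rx":0,"ry":0,"rz":-0.14}
    - {"gripper":1,"tx":8.4,"ty":-0.6,"tz":0,"rx":0,"ry":0,"rz":-0.14}
    - {"gripper":1,"tx":8.4,"ty":-0.6,"tz":0,"rx":0,"ry":0,"rz":-0.14}
    - {"gripper":1,"tx":8.4,"ty":-0.6,"tz":0,"rx":0,"ry":0,"rz":-0.14}
    - {"gripper":1,"tx":0,"ty":0,"tz":10,"rx":0,"ry":0,"rz":0}
    - {"gripper":1,"tx":0,"ty":0,"tz":20,"rx":0,"ry":0,"rz":0}
    - {"gripper":1,"tx":0,"ty":0,"tz":15,"rx":0,"ry":0,"rz":0}
    - {"gripper":1,"tx":0,"ty":0,"tz":6,"rx":0,"ry":0,"rz":0}
    - {"gripper":1,"tx":0,"ty":0,"tz":0,"rx":0,"ry":0,"rz":0}

```text
time: 14.6
eef_pos: [460.3, 20.1, 120.7]
orientation: [179.8, -0.0, -98.2]
force: [1.1, -1.0, -0.1]
finger_gap: -0.0
grip_force: 0.0
```

```bash
python3 look.py
```

```text
pin px 0
tcp ang 172.4 62.3 yaw-90 171.8
t 14.6 z 120.7 force tool [ 0.88 -1.26  0.13]
```

Call:
jog_arm:
  series:
    - {"gripper":1,"tx":-3,"ty":-1,"tz":-2,"rx":0,"ry":0,"rz":0.05}
    - {"gripper":1,"tx":-3,"ty":-1,"tz":0,"rx":0,"ry":0,"rz":0.05}
    - {"gripper":1,"tx":-3,"ty":-0.1,"tz":0,"rx":0,"ry":0,"rz":0.05}
    - {"gripper":1,"tx":-3,"ty":-0.1,"tz":0,"rx":0,"ry":0,"rz":0.05}
    - {"gripper":1,"tx":-3,"ty":-0.1,"tz":0,"rx":0,"ry":0,"rz":0.05}
    - {"gripper":1,"tx":-3,"ty":-0.1,"tz":0,"rx":0,"ry":0,"rz":0.05}
    - {"gripper":1,"tx":-3,"ty":-0.1,"tz":0,"rx":0,"ry":0,"rz":0.05}
    - {"gripper":1,"tx":-3,"ty":-0.1,"tz":0,"rx":0,"ry":0,"rz":0.05}
    - {"gripper":1,"tx":-3,"ty":-0.1,"tz":0,"rx":0,"ry":0,"rz":0.05}
    - {"gripper":1,"tx":-3,"ty":-0.1,"tz":0,"rx":0,"ry":0,"rz":0.05}
    - {"gripper":1,"tx":-3,"ty":-0.1,"tz":0,"rx":0,"ry":0,"rz":0.05}
    - {"gripper":1,"tx":-3,"ty":-0.1,"tz":0,"rx":0,"ry":0,"rz":0.05}
    - {"gripper":1,"tx":-3,"ty":-0.1,"tz":0,"rx":0,"ry":0,"rz":0.05}
    - {"gripper":1,"tx":0,"ty":0,"tz":0,"rx":0,"ry":0,"rz":0}
    - {"gripper":1,"tx":0,"ty":0,"tz":0,"rx":0,"ry":0,"rz":0}
    - {"gripper":1,"tx":0,"ty":0,"tz":0,"rx":0,"ry":0,"rz":0}
    - {"gripper":1,"tx":0,"ty":0,"tz":0,"rx":0,"ry":0,"rz":0}

```text
time: 16.35
eef_pos: [480.8, 53.5, 124.4]
orientation: [-180.0, 0.0, -135.3]
force: [0.1, -0.1, -0.5]
finger_gap: 0.4
grip_force: 0.0
```

```bash
cat > pinloc.py <<'E'
from rig import *
from h import *
from scipy.spatial.transform import Rotation as R
s=observe(); c=capture("wrist")
T=np.eye(4);T[:3,:3]=R.from_euler("xyz",s["orientation"],degrees=True).as_matrix();T[:3,3]=s["eef_pos"]
c["world_from_camera"]=T@c["T_tool_cam"]
hsv=cv2.cvtColor(c["color"],cv2.COLOR_BGR2HSV)
m=(hsv[...,0]>5)&(hsv[...,0]<17)&(hsv[...,1]>180)&(hsv[...,2]>120)
n,l,st,ce=cv2.connectedComponentsWithStats(m.astype(np.uint8))
A=np.array([522,11.8])
for i in range(1,n):
    if st[i,4]>40:
        w=ray(c,*ce[i],112)[:2]-A; print(ce[i].round(),st[i,4],"r",np.hypot(*w).round(1),"ang",np.degrees(np.arctan2(w[1],w[0])).round(1))
E
python3 look.py; python3 pinloc.py
```

```text
pin px 3
pin [499.8   4. ] 23.5 world ang -160.7
tcp ang 134.7 58.6 yaw-90 134.7
t 16.35 z 124.4 force tool [-0.06 -0.13  0.49]
```

Call:
jog_arm:
  series:
    - {"gripper":1,"tx":-3,"ty":-0.1,"tz":0,"rx":0,"ry":0,"rz":0.05}
    - {"gripper":1,"tx":-3,"ty":-0.1,"tz":0,"rx":0,"ry":0,"rz":0.05}
    - {"gripper":1,"tx":-3,"ty":-0.1,"tz":0,"rx":0,"ry":0,"rz":0.05}
    - {"gripper":1,"tx":-3,"ty":-0.1,"tz":0,"rx":0,"ry":0,"rz":0.05}
    - {"gripper":1,"tx":-3,"ty":-0.1,"tz":0,"rx":0,"ry":0,"rz":0.05}
    - {"gripper":1,"tx":-3,"ty":-0.1,"tz":0,"rx":0,"ry":0,"rz":0.05}
    - {"gripper":1,"tx":-3,"ty":-0.1,"tz":0,"rx":0,"ry":0,"rz":0.05}
    - {"gripper":1,"tx":-3,"ty":-0.1,"tz":0,"rx":0,"ry":0,"rz":0.05}
    - {"gripper":1,"tx":-3,"ty":-0.1,"tz":0,"rx":0,"ry":0,"rz":0.05}

```text
time: 17.35
eef_pos: [501.8, 67.3, 123.9]
orientation: [180.0, -0.2, -161.2]
force: [-4.9, -1.4, 3.3]
finger_gap: -0.1
grip_force: 2.1
```

```bash
python3 look.py
```

```text
pin px 1
pin [531.9 -13.7] 27.4 world ang -68.7
tcp ang 110.0 59.0 yaw-90 108.8
t 17.35 z 123.9 force tool [ 5.11  0.23 -3.28]
```

Contact where click 1 predicts. Push on past halfway to click 2, then rest.

Call:
jog_arm:
  series:
    - {"gripper":1,"tx":-3,"ty":-0.1,"tz":0,"rx":0,"ry":0,"rz":0.05}
    - {"gripper":1,"tx":-3,"ty":-0.1,"tz":0,"rx":0,"ry":0,"rz":0.05}
    - {"gripper":1,"tx":-3,"ty":-0.1,"tz":0,"rx":0,"ry":0,"rz":0.05}
    - {"gripper":1,"tx":-3,"ty":-0.1,"tz":0,"rx":0,"ry":0,"rz":0.05}
    - {"gripper":1,"tx":-3,"ty":-0.1,"tz":0,"rx":0,"ry":0,"rz":0.05}
    - {"gripper":1,"tx":-3,"ty":-0.1,"tz":0,"rx":0,"ry":0,"rz":0.05}
    - {"gripper":1,"tx":-3,"ty":-0.1,"tz":0,"rx":0,"ry":0,"rz":0.05}
    - {"gripper":1,"tx":0,"ty":0,"tz":0,"rx":0,"ry":0,"rz":0}
    - {"gripper":1,"tx":0,"ty":0,"tz":0,"rx":0,"ry":0,"rz":0}
    - {"gripper":1,"tx":0,"ty":0,"tz":0,"rx":0,"ry":0,"rz":0}
    - {"gripper":1,"tx":0,"ty":0,"tz":0,"rx":0,"ry":0,"rz":0}
    - {"gripper":1,"tx":0,"ty":0,"tz":0,"rx":0,"ry":0,"rz":0}

```text
time: 18.6
eef_pos: [524.3, 70.5, 124.3]
orientation: [180.0, -0.0, 178.8]
force: [-0.4, -0.0, 0.5]
finger_gap: 0.1
grip_force: 0.0
```

```bash
python3 look.py
```

```text
pin px 1
pin [500.1  39.8] 35.5 world ang 128.1
tcp ang 87.8 58.7 yaw-90 88.8
t 18.6 z 124.3 force tool [ 0.37 -0.02 -0.47]
```

Call:
jog_arm:
  series:
    - {"gripper":1,"tx":-3,"ty":-0.1,"tz":0,"rx":0,"ry":0,"rz":0.05}
    - {"gripper":1,"tx":-3,"ty":-0.1,"tz":0,"rx":0,"ry":0,"rz":0.05}
    - {"gripper":1,"tx":-3,"ty":-0.1,"tz":0,"rx":0,"ry":0,"rz":0.05}
    - {"gripper":1,"tx":-3,"ty":-0.1,"tz":0,"rx":0,"ry":0,"rz":0.05}
    - {"gripper":1,"tx":-3,"ty":-0.1,"tz":0,"rx":0,"ry":0,"rz":0.05}
    - {"gripper":1,"tx":-3,"ty":-0.1,"tz":0,"rx":0,"ry":0,"rz":0.05}
    - {"gripper":1,"tx":-3,"ty":-0.1,"tz":0,"rx":0,"ry":0,"rz":0.05}
    - {"gripper":1,"tx":-3,"ty":-0.1,"tz":0,"rx":0,"ry":0,"rz":0.05}

```text
time: 19.45
eef_pos: [546.2, 66.1, 124.0]
orientation: [179.9, -0.2, 155.8]
force: [-3.4, 2.5, 2.3]
finger_gap: 0.1
grip_force: 2.2
```

```bash
python3 look.py
```

```text
pin px 1
pin [511.8 -17.5] 31.1 world ang -109.2
tcp ang 66.0 59.4 yaw-90 65.8
t 19.45 z 124.0 force tool [ 4.1   0.86 -2.29]
```

Call:
jog_arm:
  series:
    - {"gripper":1,"tx":-3,"ty":-0.1,"tz":0,"rx":0,"ry":0,"rz":0.05}
    - {"gripper":1,"tx":-3,"ty":-0.1,"tz":0,"rx":0,"ry":0,"rz":0.05}
    - {"gripper":1,"tx":-3,"ty":-0.1,"tz":0,"rx":0,"ry":0,"rz":0.05}
    - {"gripper":1,"tx":-3,"ty":-0.1,"tz":0,"rx":0,"ry":0,"rz":0.05}
    - {"gripper":1,"tx":-3,"ty":-0.1,"tz":0,"rx":0,"ry":0,"rz":0.05}
    - {"gripper":1,"tx":-3,"ty":-0.1,"tz":0,"rx":0,"ry":0,"rz":0.05}
    - {"gripper":1,"tx":-3,"ty":-0.1,"tz":0,"rx":0,"ry":0,"rz":0.05}
    - {"gripper":1,"tx":0,"ty":0,"tz":0,"rx":0,"ry":0,"rz":0}
    - {"gripper":1,"tx":0,"ty":0,"tz":0,"rx":0,"ry":0,"rz":0}
    - {"gripper":1,"tx":0,"ty":0,"tz":0,"rx":0,"ry":0,"rz":0}
    - {"gripper":1,"tx":0,"ty":0,"tz":0,"rx":0,"ry":0,"rz":0}

```text
time: 20.6
eef_pos: [564.8, 53.3, 124.3]
orientation: [180.0, 0.0, 135.9]
force: [-0.6, 0.2, 0.1]
finger_gap: -0.1
grip_force: 0.0
```

```bash
python3 look.py
```

```text
pin px 1
pin [580.1  15.8] 58.2 world ang 4.0
tcp ang 44.1 59.6 yaw-90 45.9
t 20.6 z 124.3 force tool [ 0.59 -0.27 -0.05]
```

Call:
jog_arm:
  series:
    - {"gripper":1,"tx":3,"ty":0,"tz":-15,"rx":0,"ry":0,"rz":0}
    - {"gripper":1,"tx":3,"ty":0,"tz":-25,"rx":0,"ry":0,"rz":0}
    - {"gripper":1,"tx":18,"ty":1.5,"tz":-10,"rx":0,"ry":0,"rz":0}
    - {"gripper":1,"tx":25,"ty":3,"tz":0,"rx":0,"ry":0,"rz":0}
    - {"gripper":1,"tx":25,"ty":3,"tz":0,"rx":0,"ry":0,"rz":0}
    - {"gripper":1,"tx":25,"ty":2,"tz":0,"rx":0,"ry":0,"rz":0}
    - {"gripper":1,"tx":16,"ty":2,"tz":0,"rx":0,"ry":0,"rz":0}
    - {"gripper":1,"tx":8,"ty":0,"tz":0,"rx":0,"ry":0,"rz":0}
    - {"gripper":1,"tx":0,"ty":0,"tz":0,"rx":0,"ry":0,"rz":0}

```text
time: 21.55
eef_pos: [483.8, 147.9, 174.3]
orientation: [-180.0, 0.0, 136.0]
force: [0.7, -0.3, 0.3]
finger_gap: 0.4
grip_force: 0.0
```

```bash
python3 look.py pics/t3.png; python3 pinloc.py
```

```text
pin px 30
pin [569.3  18.3] 47.7 world ang 7.8
tcp ang 105.7 141.3 yaw-90 46.0
t 21.55 z 174.3 force tool [-0.69  0.28 -0.29]
[ 42. 408.] 226 r 106.2 ang -151.8
```

View pics/t3.png

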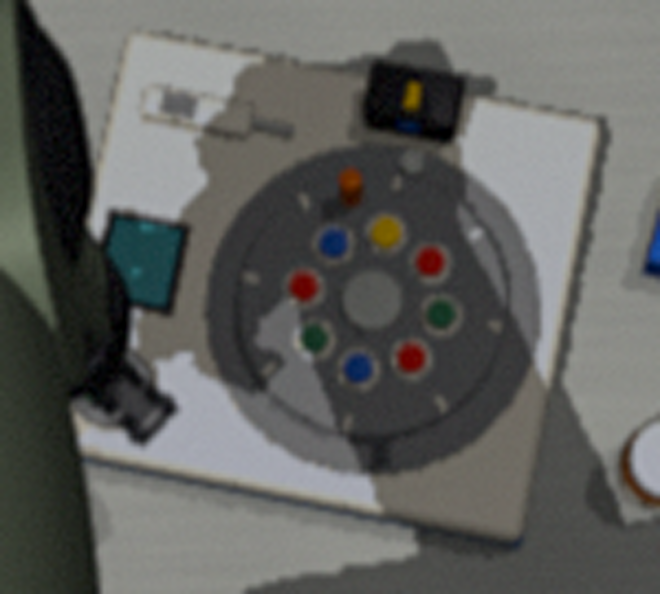

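The picture shows the yellow cap at (386,231) facing the reader (412,97), pin at (350,183): third click. Now press the key.

Call:
jog_arm:
  series:
    - {"gripper":1,"tx":0,"ty":0,"tz":20,"rx":0,"ry":0,"rz":0}
    - {"gripper":1,"tx":0,"ty":0,"tz":25,"rx":0,"ry":0,"rz":0}
    - {"gripper":1,"tx":0,"ty":0,"tz":18,"rx":0,"ry":0,"rz":0}
    - {"gripper":1,"tx":0,"ty":0,"tz":8,"rx":0,"ry":0,"rz":0}
    - {"gripper":1,"tx":0,"ty":0,"tz":4,"rx":0,"ry":0,"rz":0}
    - {"gripper":1,"tx":0,"ty":0,"tz":2,"rx":0,"ry":0,"rz":0}
    - {"gripper":1,"tx":0,"ty":0,"tz":2,"rx":0,"ry":0,"rz":0}
    - {"gripper":1,"tx":0,"ty":0,"tz":0,"rx":0,"ry":0,"rz":0}

```text
time: 22.45
eef_pos: [485.3, 147.0, 95.9]
orientation: [180.0, 0.1, 135.8]
force: [0.3, -1.9, 2.0]
finger_gap: 0.1
grip_force: 1.0
```

Call:
jog_arm:
  series:
    - {"gripper":1,"tx":0,"ty":0,"tz":1.5,"rx":0,"ry":0,"rz":0}
    - {"gripper":1,"tx":0,"ty":0,"tz":1.5,"rx":0,"ry":0,"rz":0}
    - {"gripper":1,"tx":0,"ty":0,"tz":0,"rx":0,"ry":0,"rz":0}

```text
time: 22.75
eef_pos: [485.3, 147.0, 92.7]
orientation: [179.9, 0.1, 135.9]
force: [0.7, -2.5, 2.9]
finger_gap: 0.2
grip_force: 1.9
```

Call:
jog_arm:
  series:
    - {"gripper":1,"tx":0,"ty":0,"tz":1.5,"rx":0,"ry":0,"rz":0}
    - {"gripper":1,"tx":0,"ty":0,"tz":1.5,"rx":0,"ry":0,"rz":0}
    - {"gripper":1,"tx":0,"ty":0,"tz":0,"rx":0,"ry":0,"rz":0}

```text
time: 23.05
eef_pos: [485.4, 147.0, 90.8]
orientation: [179.9, 0.1, 135.9]
force: [-2.5, -2.7, 17.1]
finger_gap: 0.4
grip_force: 8.3
```

Call:
jog_arm:
  series:
    - {"gripper":1,"tx":0,"ty":0,"tz":0.8,"rx":0,"ry":0,"rz":0}
    - {"gripper":1,"tx":0,"ty":0,"tz":0,"rx":0,"ry":0,"rz":0}
    - {"gripper":1,"tx":0,"ty":0,"tz":0,"rx":0,"ry":0,"rz":0}

```text
time: 23.35
eef_pos: [485.4, 147.1, 90.7]
orientation: [179.9, 0.1, 135.9]
force: [-4.3, -3.0, 23.1]
finger_gap: -0.2
grip_force: 11.7
```

```bash
python3 f.py
```

```text
23.35 [485.37 147.08  90.69] [  0.95  -5.12 -23.09] 11.71 [-0.7   1.   -0.06]
```

Call:
jog_arm:
  series:
    - {"gripper":1,"tx":0,"ty":0,"tz":-3,"rx":0,"ry":0,"rz":0}
    - {"gripper":1,"tx":0,"ty":0,"tz":-6,"rx":0,"ry":0,"rz":0}
    - {"gripper":1,"tx":0,"ty":0,"tz":-20,"rx":0,"ry":0,"rz":0}
    - {"gripper":1,"tx":0,"ty":0,"tz":-35,"rx":0,"ry":0,"rz":0}
    - {"gripper":1,"tx":0,"ty":0,"tz":-35,"rx":0,"ry":0,"rz":0}
    - {"gripper":1,"tx":0,"ty":0,"tz":-15,"rx":0,"ry":0,"rz":0}
    - {"gripper":1,"tx":20,"ty":20,"tz":0,"rx":0,"ry":0,"rz":0}
    - {"gripper":1,"tx":25,"ty":25,"tz":0,"rx":0,"ry":0,"rz":0}
    - {"gripper":1,"tx":10,"ty":15,"tz":0,"rx":0,"ry":0,"rz":0}
    - {"gripper":1,"tx":0,"ty":0,"tz":0,"rx":0,"ry":0,"rz":0}

```text
time: 24.35
eef_pos: [486.3, 230.7, 201.9]
orientation: [-180.0, -0.1, 136.1]
force: [0.4, -0.3, 0.7]
finger_gap: 0.1
grip_force: 0.0
```

```bash
python3 look.py pics/t4.png; python3 - <<'E'
from h import *
c=dict(np.load("w1.npz"));z=c["z_map"];T=c["world_from_camera"];K=np.linalg.inv(c["mtx"])
vv,uu=np.mgrid[:480,:640]
P=(np.dstack([uu,vv,np.ones_like(uu)])*z[...,None])@K.T@T[:3,:3].T+T[:3,3]
r=np.hypot(P[...,0]-484.5,P[...,1]-148)
for a in range(0,30,2):
    q=P[(r>=a)&(r<a+2)]; print(a,len(q),np.percentile(q[:,2],[20,50,80]).round(1))
E
```

```text
pin px 37
pin [574.4  19. ] 52.9 world ang 7.9
tcp ang 99.3 221.8 yaw-90 46.1
t 24.35 z 201.9 force tool [-0.51  0.05 -0.68]
0 21 [70.9 71.8 72.5]
2 54 [71.3 71.7 72.3]
4 96 [71.1 71.7 72.3]
6 135 [71.1 71.6 72.3]
8 171 [71.  71.5 72.2]
10 216 [70.8 71.4 72.1]
12 278 [63.1 69.9 71. ]
14 186 [61.  61.7 62.4]
16 308 [61.  61.6 62.2]
18 333 [61.  61.6 62.2]
20 419 [50.9 60.6 61.6]
22 240 [49.1 49.7 50.5]
24 371 [49.1 49.7 50.3]
26 440 [49.  49.6 50.2]
28 485 [49.  49.5 50.3]
```

View pics/t4.png

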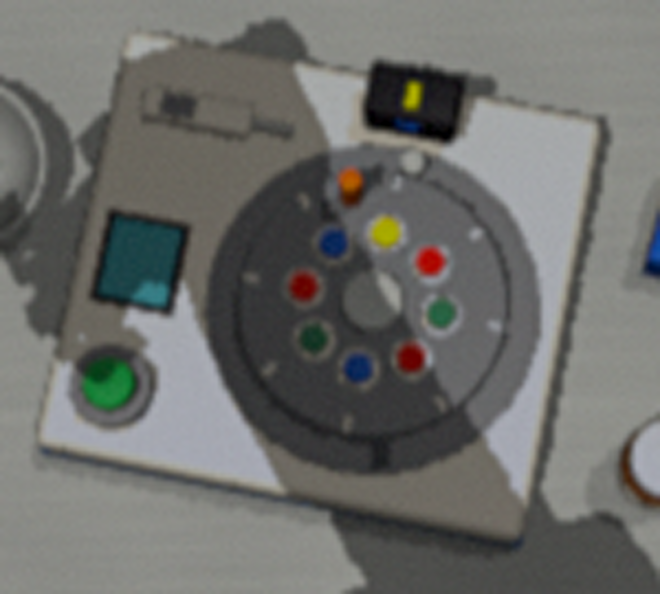

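The key bottomed 6 mm below its rest height. It stayed 4 mm above its housing ring, so it was the key that took the force. The final picture shows the key up, the yellow cap before the reader and the other things in view undisturbed.

```bash
python3 -c "
from rig import *
print(finish_job())"
```

```text
the job is handed in; nothing more can be done
None
```

I handed the job in at about 24 s: the carousel was pressed on its home stop at about 13.7 N for over half a second, then turned clockwise three clicks one at a time so the yellow cap faces the reader, and the start key was pressed fully down and came back up.

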